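# Clamp the filter slider in the bonding clamp

## Task

Push the aluminium filter slider along the guide bed until its far end is fully home against the stop, then wind the clamp's crank clockwise (seen from above) until the pad meets the slider, and snug it by feel: firm, with about 6 N of push on the crank knob, but never cranked hard (twice that is too much for the cemented windows). Let go, leaving the slider clamped and home, and do not knock the dish, objective, screwdriver and bottle around the clamp out of place.

Things in the scene. Friction and masses are not known exactly. Their poses are not given: they have to be found in the camera images.
- bed: fixed dark steel base plate 250 x 90 x 10 mm of the clamp, origin on the table right under the crank axis; x runs along the guide channel towards the stop, z up; plate from x -175 to +75 mm. Two aluminium side rails, 39 mm apart, 8 mm high, from x -100 to +25 mm; the stop face is at x +25 mm, 14 mm high
- clamp: white C-frame on the bed: column beyond the stop, 50 mm wide, and an overhanging arm (top 84 mm above the table) reaching to x -22 mm over the channel. Carries crank, spindle and a round steel pad 33 mm wide with three small studs below, which turns with the crank and bears on the slider 25 mm from its far end. Origin and axes as the bed's
- axis (a point): point on the vertical crank axis, 125 mm above the table, at the mid-height of the crank knob. Clockwise lowers the pad 1 mm per rad; its height is not measured: 2.5 to 8 mm of gap at the start. Winding free takes about 2 N of push along the circle (dry friction); once the pad bears, some 4 to 5 N more per rad, read at the end of small slow steps (about 15 mm/s; after a quick stop it reads low or reversed). The crank stays where it is left
- crank_knob (a point): centre of the black upright crank knob, a cylinder 16 mm in diameter, 42 mm tall (102 to 144 mm above the table), free to spin on its pin, 36 mm from the axis. It circles at constant height; the steel crank arm below it has its top at 100 mm. The crank may stand at any angle.
- slider: loose aluminium bar 140 x 36 x 14 mm, about 0.2 kg, with two round flush windows, lying on the bed between the rails, 10 mm above the table; origin in the centre of its underside, x towards its far end. Home: its far end touches the stop (origin at bed x -45 mm); it starts 33 to 63 mm short of that
- post (a point): centre of the black upright post on the slider, 16 mm in diameter, 32 mm tall (24 to 56 mm above the table), 58 mm from the slider's centre towards its near end; at bed x -103 mm when the slider is home
- dish: bystander: shut petri dish, 60 mm wide, 17 mm high, beside the clamp; leave alone
- objective: bystander: steel objective lens, 32 mm wide, 40 mm high, beside the clamp; leave alone
- driver: bystander: screwdriver 150 mm long lying beside the bed; leave alone
- reagent: bystander: amber bottle 60 mm wide, 130 mm high, to the left of the clamp; leave alone
There are look-alikes about, which are no part of the job. Of the things that look like the slider, the middle-sized one is meant.

How it is judged:
By the outcome, as a careful person would: the job done as asked, in the order asked, and still so for the second after the job is handed in, with the robot touching nothing.
It also fails if it takes over 72 s, if anything falls off the work surface, if the arm or the gripper's body presses on something with over 40 N, if the wrist force passes 120 N, or if a joint passes its speed limit or range.

## Robot

A 7-joint arm with a two-finger parallel gripper is mounted at the origin on the work surface. World frame = base frame: x ahead of the robot, y to its left, z up, the work surface at z = 0. Lengths are in m, angles in rad, forces in N, time in s.
With the tool pointing down it reaches from about 0.4 to 0.85 m from the base axis. Payload 10.4 kg.
Tool frame: the origin (TCP) lies midway between the tips of the shut fingers; the grasp point (between the pads) lies 19 mm behind it (r.grasp_offset is the distance from the TCP to the grasp point, in m); x points along the fingers, y is the direction in which the jaws open and shut, and the axes are right-handed (so a half turn about x gives the same grasp; the last joint's range is limited). The gripper opens to 87 mm and grips with 3 to 60 N. Pads are 19 mm wide; open, the fingers measure 117 mm over their backs; the gripper's body (75 mm by 190 mm) begins 51 mm behind the grasp point.
Start: joints at [-1.219, 0.332, -0.065, 1.46, 0.022, 1.35, -0.088], TCP at [0.229, 0.582, 0.191] pointing down, gripper open.
Joint ranges: [-2.6, 2.6], [-0.5, 2.12], [-1.47, 1.34], [0.16, 2.42], [-1.27, 4.41], [0.06, 2.06], [-2.6, 2.6]. Speed limits (rad/s): [2.22, 2.22, 2.79, 2.79, 3.14, 3.14, 3.14].

## Interface

Orientations are given as a unit quaternion [x, y, z, w].
In Python, from bench import r, vision, close_job gives the robot as it stands. The module is installed in compiled form; this text tells all that it offers.
- The arm moves only by the shell command python3 -m pendant 'ROWS' [OPENING] [FORCE]. ROWS is text: rows parted by semicolons, each of 6 numbers parted by spaces: the shift along the tool's x, y, z in units of 0.25 m (1.0 is 0.25 m), then the turn, a rotation vector about the tool's x, y, z in units of 1.5 rad (1.0 is 1.5 rad). A call has 1 to 8 rows; each row is the pose to reach, as a shift and turn from the pose commanded when the call began, along the tool's axes at that moment; what a row does not reach only later rows make up. A row lasts 1/10 s, in which the tool goes at most 50 mm and 8.59 degrees, less where a joint would pass 70% of its speed; a pose out of reach is approached as far as the arm can. A call with a number of a shift or a turn outside -1 to 1 is refused whole. A call with a gripper value outside its range is refused whole. OPENING is the gripper command: -1 is shut, 1 is fully open, values between are in proportion, set as the call begins (- or left out, the last holds). The fingers move at their own pace and stop on an object; FORCE is the grip in N (left out, the last holds). Time passes only in rows, so rows that repeat a pose let the fingers close. It gives the time, the measured TCP pose, the force and the opening at its end, in the units of the state.
- r.read_state(): the state, without advancing time (a new reading comes with each control period).
- vision.camera(name): name is "scene" or "top" or "wrist"; returns (picture, depth): 420x560x3 uint8, blue, green, red; 420x560 float32, m along the optical axis (not along the pixel's ray), 0 where there is no reading.
- vision.get_calibration(name): a dict with "camera_matrix" (3x3 intrinsics, pixels), "k1" (the pictures are not rectified: a ray, as slopes to the right and down, at radius r is drawn at 1 + k1 r^2 times it, then the intrinsics apply), "rvec" (rotation vector, rad) and "tvec" (3), from world to camera coordinates, as OpenCV has them. Camera axes: x right, y down, z forward; pixel columns grow to the right and rows downward; lengths in m; the calibration is good to about 2 mm. A picture is of the moment at which its call begins: read the wrist's pose just before it. get_calibration takes no time and is no camera call; for the wrist camera it gives the pose at the moment of the call.
- close_job(): hands the job in, once; it reports no verdict.
The state is a dict: "time": time; "joint_positions": joint angles; "joint_vel": joint speeds; "joint_torque": joint torques, N m; "ee_pos": TCP position; "eef_rot": TCP orientation; "ft_force": force on the tool from outside, world axes, zero at the start; "torque": the same for the moment, N m; "width": finger opening in m.
Only numpy, scipy, OpenCV 4.12 (cv2) and the standard library are available. Lean on these libraries where they do the work, as an engineer would, in place of code of your own. Each camera call takes 0.05 s, during which the arm holds its last target. There are 200 camera calls.

## Working session

There is one attempt and no reset: what is moved stays moved. The work goes in short steps, Python scripts to look and compute and a shell command to move; the robot and the scene stay as the last step left them, time stands still between calls to the robot, and variables do not carry over. Pictures are saved under pics/ and viewed, about 8 in all and at most 12, crops included, and the job is handed in when it is done.

```bash
mkdir -p pics; python3 - <<'E'
from bench import r, vision
import cv2,numpy as np
s=r.read_state(); print(s['time'],s['ee_pos'],s['eef_rot'],s['width'],s['ft_force'])
for n in ("scene","top"):
    p,d=vision.camera(n); cv2.imwrite(f"pics/{n}1.png",p); np.save(f"pics/{n}1.npy",d)
    c=vision.get_calibration(n); print(n,c)
E
```

```text
0.0 [0.22865992 0.58121994 0.18986368] [ 0.13123531  0.69479673 -0.13221806  0.69466048] 0.08728717534296561 [ 0.4967676  -0.09779745 -0.44742344]
scene {'camera_matrix': array([[420.46815489,   0.        , 279.49958479],
       [  0.        , 420.46815489, 212.62900815],
       [  0.        ,   0.        ,   1.        ]]), 'k1': 0.025433963882596694, 'rvec': array([ 1.92645004,  1.53183902, -0.64539357]), 'tvec': array([-0.2361807 , -0.27515066,  1.17889847])}
top {'camera_matrix': array([[532.66827341,   0.        , 278.07342289],
       [  0.        , 532.66827341, 194.4374798 ],
       [  0.        ,   0.        ,   1.        ]]), 'k1': -0.06167903954941129, 'rvec': array([ 2.14298032, -2.16937715,  0.15304743]), 'tvec': array([0.12778119, 0.52829624, 1.20814279])}
```

View pics/top1.png

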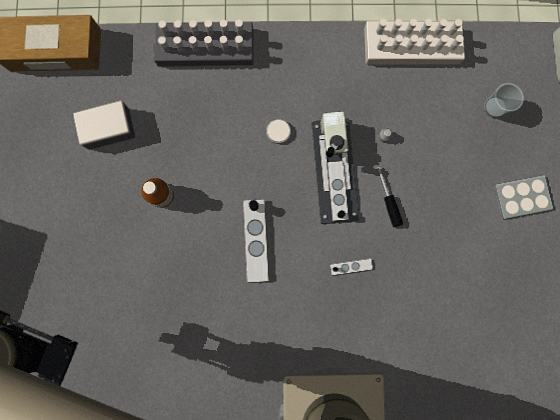

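View pics/scene1.png

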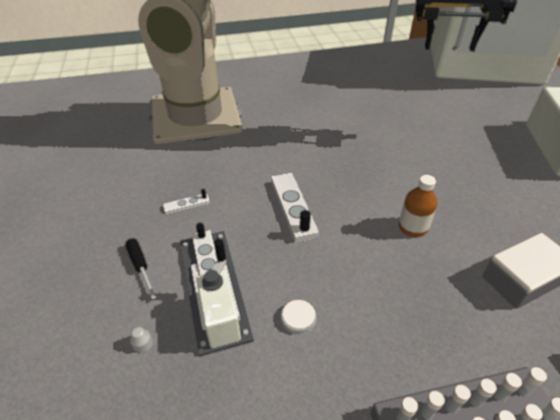

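The top view shows the clamp at about (335,140), with the slider in its channel and the post near (341,214). The large look-alike is at (256,240) and the small one at (350,267). Next I'll crop and measure.

```bash
cat > h.py <<'E'
import cv2,numpy as np
from bench import r,vision
def ray(c,uv):
    K=c['camera_matrix'];k=c['k1'];R=cv2.Rodrigues(c['rvec'])[0]
    q=cv2.undistortPoints(np.array([[uv]],float),K,np.array([k,0,0,0,0.]))[0,0]
    return -R.T@c['tvec'], R.T@np.array([q[0],q[1],1])
def onz(c,uv,z):
    o,d=ray(c,uv); return o+d*(z-o[2])/d[2]
def proj(c,P):
    return cv2.projectPoints(np.array([P],float),c['rvec'],c['tvec'],c['camera_matrix'],np.array([c['k1'],0,0,0,0.]))[0][0,0]
E
python3 - <<'E'
from h import *
a=cv2.imread('pics/top1.png')[100:235,290:420]; b=cv2.imread('pics/scene1.png')[210:360,160:290]
a=cv2.resize(a,None,fx=4.4,fy=4.4,interpolation=cv2.INTER_CUBIC)[:,:400]; b=cv2.resize(b,(400,594*1),interpolation=cv2.INTER_CUBIC)
print(a.shape); cv2.imwrite('pics/crop1.png',np.hstack([a[:594],b]))
E
```

```text
(594, 400, 3)
```

View pics/crop1.png

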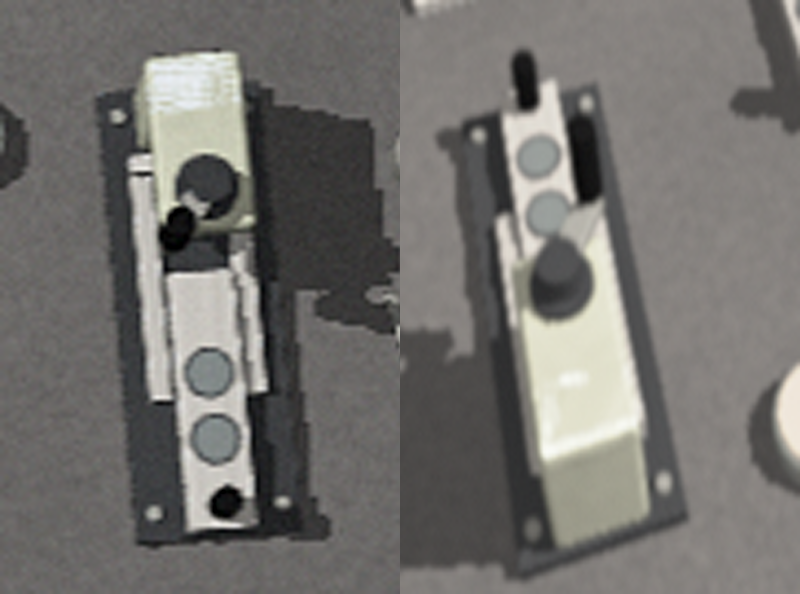

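```bash
python3 - <<'E'
from h import *
from scipy.spatial.transform import Rotation as R
c=vision.get_calibration('top');s=vision.get_calibration('scene')
f=lambda x,y:(290+x/4.4-.4,100+y/4.4-.4)
g=lambda x,y:(160+(x-400)/3.077-.3,210+y/3.96-.3)
for cam,pts in((c,[f(97,97),f(137,543),f(302,533)]),(s,[g(688,518),g(598,85),g(463,122),g(515,578)])):
    w=[onz(cam,p,.010)[:2] for p in pts]; print(np.round(w,4))
w=[onz(c,p,.010)[:2] for p in [f(97,97),f(137,543),f(302,533)]]
m=np.array([[.075,.045],[-.175,.045],[-.175,-.045]])
A,_=cv2.estimateAffinePartial2D(m,np.array(w)); 
th=np.arctan2(A[1,0],A[0,0]);sc=np.hypot(A[1,0],A[0,0]); print('scale',sc,'yaw',th,np.degrees(th))
t=np.mean(w,0)-np.array([[np.cos(th),-np.sin(th)],[np.sin(th),np.cos(th)]])@m.mean(0); print('axis',t)
print('axis from hub top',onz(c,f(207,180),.125), onz(s,g(560,250),.125))
print('knob',onz(c,f(183,218),.144),onz(s,g(581,122),.144))
print('post',onz(c,f(230,498),.056),onz(s,g(522,55),.056))
q=r.read_state()['eef_rot'];print(R.from_quat(q).as_matrix())
print('cam',ray(c,(278,194))[0],ray(s,(278,194))[0])
E
```

```text
[[ 0.7106  0.0372]
 [ 0.4638  0.021 ]
 [ 0.468  -0.0682]]
[[ 0.7177  0.0367]
 [ 0.4684  0.0213]
 [ 0.4732 -0.0667]
 [ 0.7228 -0.0542]]
scale 0.9927320898878104 yaw 0.06399658307678403 3.6667341135580735
axis [ 0.63990128 -0.01242653]
axis from hub top [ 0.63576797 -0.00808917  0.125     ] [ 0.65598244 -0.00956001  0.125     ]
knob [0.61231124 0.00658149 0.144     ] [0.61082104 0.00839775 0.144     ]
post [ 0.48294006 -0.02386776  0.056     ] [ 0.48079361 -0.02280021  0.056     ]
[[-3.94931200e-04  3.66051525e-01  9.30594501e-01]
 [-1.10678720e-03  9.30593843e-01 -3.66051736e-01]
 [-9.99999310e-01 -1.17453533e-03  3.76205990e-05]]
cam [0.36455869 0.13265077 1.26670229] [1.05459384 0.01204172 0.63951361]
```

```bash
cat >> h.py <<'E'
from scipy.spatial.transform import Rotation as Rot
AX=np.array([.640,-.012]);TH=.061
def w2t(dw): # world shift -> tool units from current pose
    M=Rot.from_quat(r.read_state()['eef_rot']).as_matrix(); return np.round(M.T@np.array(dw)/.25,3)
def goto(p):
    s=r.read_state(); M=Rot.from_quat(s['eef_rot']).as_matrix()
    print('at',np.round(s['ee_pos'],4),'zyaw',round(np.arctan2(M[1,2],M[0,2]),4),'F',np.round(s['ft_force'],1),'t',s['time'],'units',w2t(np.array(p)-s['ee_pos']))
def bed(x,y): c,s=np.cos(TH),np.sin(TH); return AX+[c*x-s*y,s*x+c*y]
E
python3 - <<'E'
from h import *
for n,pts in(('top',[(336,140),(337,141),(335,144),(330,152),(332,149),(341,213),(335,128)]),('scene',[(212,275),(212,268),(218,240),(212,285)])):
    c=vision.get_calibration(n);d=np.load(f'pics/{n}1.npy');M=cv2.Rodrigues(c['rvec'])[0]
    for p in pts:
        o,q=ray(c,p); print(n,p,np.round(o+q*d[p[1],p[0]],4))
E
python3 -m pendant '0 -0.48 0.43 -0.146 0 0; 0 -0.96 0.85 -0.291 0 0;0 -0.96 0.85 -0.291 0 0;0 -0.96 0.85 -0.291 0 0;0 -0.96 0.85 -0.291 0 0;0 -0.96 0.85 -0.291 0 0;0 -0.96 0.85 -0.291 0 0;0 -0.96 0.85 -0.291 0 0' -1 20
python3 -c "
from h import *
goto([*bed(-.19,0),.19]);goto([*bed(-.19,0),.034])"
```

```text
top (336, 140) [ 0.6427 -0.0097  0.1008]
top (337, 141) [ 0.6407 -0.012   0.0995]
top (335, 144) [ 0.6336 -0.0072  0.1004]
top (330, 152) [0.6062 0.0093 0.1435]
top (332, 149) [0.6126 0.0048 0.1438]
top (341, 213) [ 0.4823 -0.0217  0.0574]
top (335, 128) [ 0.6747 -0.0102  0.0844]
scene (212, 275) [ 0.6423 -0.0105  0.1018]
scene (212, 268) [ 0.6256 -0.0092  0.098 ]
scene (218, 240) [0.6103 0.0077 0.1448]
scene (212, 285) [ 0.6539 -0.0131  0.0917]
time: 0.9
ee_pos: [0.34, 0.2774, 0.1907]
eef_rot: [-0.02, 0.707, 0.02, 0.707]
ft_force: [-0.6, -0.3, 0.8]
width: 0.0307
at [0.34   0.2774 0.1907] zyaw 0.0565 F [-0.6 -0.3  0.8] t 0.9 units [ 0.003 -1.227  0.373]
at [0.34   0.2774 0.1907] zyaw 0.0565 F [-0.6 -0.3  0.8] t 0.9 units [ 0.627 -1.227  0.373]
```

```bash
python3 -m pendant '0 -0.98 0.373 0 0 0;0 -0.98 0.373 0 0 0;0 -0.98 0.373 0 0 0;0 -0.98 0.373 0 0 0;0 -0.98 0.373 0 0 0;0 -0.98 0.373 0 0 0;0 -0.98 0.373 0 0 0' >/dev/null
python3 -m pendant '0 -0.247 0 0 0 0;0 -0.247 0 0 0 0;0.3 -0.247 0 0 0 0;0.45 -0.247 0 0 0 0;0.45 -0.247 0 0 0 0;0.45 -0.247 0 0 0 0'
python3 - <<'E'
from h import *
goto([*bed(-.19,0),.034]); goto([*bed(-.121,0),.034])
p,d=vision.camera('wrist');cv2.imwrite('pics/w1.png',p)
p,d=vision.camera('top');cv2.imwrite('pics/t2.png',cv2.resize(p[110:250,280:400],(600,700)[::1] and (514,600)))
E
```

```text
time: 2.2
ee_pos: [0.4494, -0.0187, 0.0771]
eef_rot: [-0.023, 0.708, 0.022, 0.705]
ft_force: [0.1, -0.6, 0.0]
width: -0.0001
at [ 0.4494 -0.0187  0.0771] zyaw 0.0635 F [ 0.1 -0.6  0. ] t 2.2 units [ 0.173 -0.02   0.003]
at [ 0.4494 -0.0187  0.0771] zyaw 0.0635 F [ 0.1 -0.6  0. ] t 2.2 units [ 0.172 -0.02   0.279]
```

View pics/w1.png

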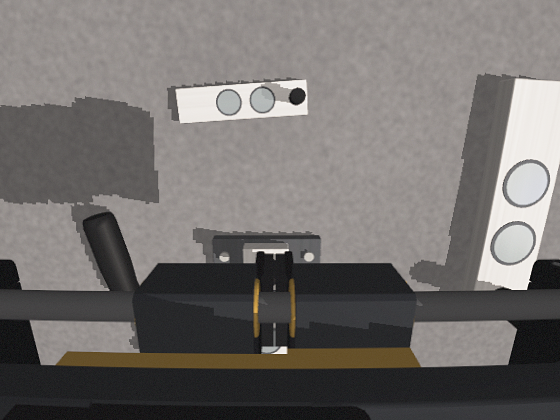

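The wrist view is looking back towards the robot. It shows the shut fingers (seam at u≈275) just behind the slider's near end (245–290, v≈247). They sit about 5 mm too far to +y, which agrees with the computed correction. I'll lower them and push.

```bash
python3 -m pendant '0.06 -0.02 0 0 0 0;0.172 -0.02 0 0 0 0;0.172 -0.02 0 0 0 0;0.172 -0.02 0 0 0 0'
python3 -m pendant '0 0 0.02 0 0 0;0 0 0.04 0 0 0;0 0 0.07 0 0 0;0 0 0.10 0 0 0;0 0 0.13 0 0 0;0 0 0.16 0 0 0;0 0 0.18 0 0 0;0 0 0.2 0 0 0'
python3 -c "
from h import *
goto([*bed(-.1205,0),.034])"
```

```text
time: 2.7
ee_pos: [0.452, -0.0245, 0.0369]
eef_rot: [-0.022, 0.706, 0.022, 0.707]
ft_force: [0.5, 0.6, 1.4]
width: 0.0005
time: 3.5
ee_pos: [0.5013, -0.0218, 0.035]
eef_rot: [-0.022, 0.707, 0.022, 0.707]
ft_force: [0.2, 0.7, -0.9]
width: 0.0004
at [ 0.5013 -0.0218  0.035 ] zyaw 0.0617 F [ 0.2  0.7 -0.9] t 3.5 units [0.004 0.005 0.074]
```

```bash
python3 -m pendant '0 0 0.008 0 0 0;0 0 0.016 0 0 0;0 0 0.024 0 0 0;0 0 0.032 0 0 0;0 0 0.04 0 0 0;0 0 0.048 0 0 0;0 0 0.054 0 0 0;0 0 0.06 0 0 0'
python3 -m pendant '0 0 0.004 0 0 0;0 0 0.008 0 0 0;0 0 0.012 0 0 0;0 0 0.014 0 0 0'
python3 - <<'E'
from h import *
goto([*bed(-.1205,0),.034])
p,d=vision.camera('top');cv2.imwrite('pics/t3.png',cv2.resize(p[100:250,280:400],(480,600),interpolation=cv2.INTER_CUBIC))
E
```

```text
time: 4.3
ee_pos: [0.516, -0.0209, 0.0351]
eef_rot: [-0.022, 0.707, 0.022, 0.707]
ft_force: [0.7, -0.2, -0.4]
width: 0.0005
time: 4.7
ee_pos: [0.5194, -0.0206, 0.0351]
eef_rot: [-0.022, 0.707, 0.022, 0.707]
ft_force: [-0.2, 0.2, -0.2]
width: 0.0002
at [ 0.5194 -0.0206  0.0351] zyaw 0.0617 F [-0.2  0.2 -0.2] t 4.7 units [0.005 0.005 0.001]
```

View pics/t3.png

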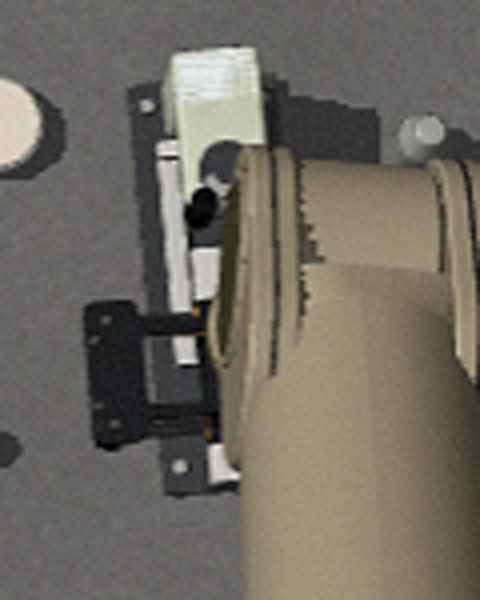

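The slider's near end at (210,480 in the crop) has not moved, so I need another view.

```bash
python3 - <<'E'
from h import *
p,d=vision.camera('wrist');q,d=vision.camera('scene')
q=cv2.resize(q[170:360,140:320],(568,600),interpolation=cv2.INTER_CUBIC)
p=cv2.resize(p[200:400,190:370],(230,256))
o=np.zeros((600,800,3),np.uint8);o[:,:568]=q;o[:256,569:799]=p;cv2.imwrite('pics/s4.png',o)
E
```

```text
(no output)
```

View pics/s4.png

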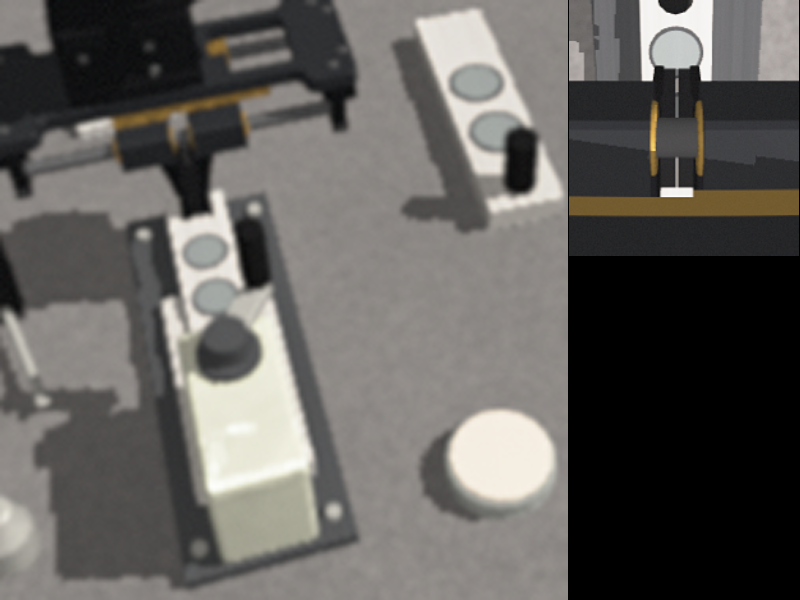

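```bash
python3 - <<'E'
from h import *
s=r.read_state();print(s['ee_pos'],s['joint_positions'])
for n in('wrist','scene','top'):
    c=vision.get_calibration(n);print(n,'cam',ray(c,(279,200))[0].round(3),'dir',ray(c,(279,200))[1].round(2))
    for P in([.482,-.0225,.056],[.482,-.0225,.024],s['ee_pos'],[.540,-.019,.056]):print(proj(c,P).round(1))
E
```

```text
[ 0.51933887 -0.02069144  0.03510845] [-0.49929343  0.26911506  0.51210913  1.93609762 -0.1580682   0.97543338
  1.71891147]
wrist cam [ 0.441 -0.025  0.23 ] dir [ 0.23  0.03 -0.97]
[273.4 198.2]
[273.5 186.4]
[272.7 249.4]
[273.3 296.2]
scene cam [1.055 0.012 0.64 ] dir [-0.71  0.15 -0.69]
[199.6 224. ]
[202.  235.2]
[203.9 245.5]
[204.3 246.3]
top cam [0.365 0.133 1.267] dir [ 0.12 -0.01 -0.99]
[341.3 213.2]
[339.6 214.5]
[338.9 198.2]
[339.1 188.1]
```

```bash
python3 - <<'E'
from h import *
for n,pts in(('scene',[(201,v) for v in range(214,250,3)]),('wrist',[(u,v) for u in (266,281) for v in range(246,300,8)]+[(273,v) for v in (190,198,205)])):
    c=vision.get_calibration(n);p,d=vision.camera(n)
    for q in pts:
        o,k=ray(c,q); print(n,q,np.round(o+k*d[q[1],q[0]],3),p[q[1],q[0]])
E
```

```text
scene (201, 214) [ 0.556 -0.012  0.154] [38 48 53]
scene (201, 217) [ 0.529 -0.015  0.12 ] [31 35 37]
scene (201, 220) [ 0.528 -0.016  0.112] [26 25 24]
scene (201, 223) [ 0.528 -0.017  0.105] [26 23 24]
scene (201, 226) [ 0.529 -0.018  0.098] [24 25 24]
scene (201, 229) [ 0.529 -0.019  0.091] [26 25 26]
scene (201, 232) [ 0.529 -0.02   0.084] [25 24 24]
scene (201, 235) [ 0.529 -0.021  0.075] [20 21 19]
scene (201, 238) [ 0.53  -0.022  0.068] [120 125 129]
scene (201, 241) [ 0.497 -0.026  0.024] [223 228 232]
scene (201, 244) [ 0.503 -0.026  0.023] [199 206 213]
scene (201, 247) [ 0.513 -0.027  0.025] [157 160 155]
wrist (266, 246) [ 0.521 -0.025  0.026] [199 201 197]
wrist (266, 254) [ 0.508 -0.025  0.069] [46 47 47]
wrist (266, 262) [ 0.508 -0.024  0.08 ] [33 33 36]
wrist (266, 270) [ 0.508 -0.024  0.089] [38 37 39]
wrist (266, 278) [ 0.508 -0.024  0.096] [38 35 34]
wrist (266, 286) [ 0.509 -0.024  0.103] [36 35 35]
wrist (266, 294) [ 0.441 -0.025  0.23 ] [62 63 62]
wrist (281, 246) [ 0.52  -0.015  0.026] [201 201 197]
wrist (281, 254) [ 0.509 -0.017  0.068] [47 45 45]
wrist (281, 262) [ 0.508 -0.017  0.08 ] [36 36 38]
wrist (281, 270) [ 0.508 -0.017  0.087] [34 31 33]
wrist (281, 278) [ 0.441 -0.025  0.23 ] [37 35 36]
wrist (281, 286) [ 0.508 -0.018  0.104] [36 31 34]
wrist (281, 294) [ 0.485 -0.02   0.152] [61 62 61]
wrist (273, 190) [ 0.478 -0.023  0.056] [37 36 37]
wrist (273, 198) [ 0.482 -0.023  0.057] [34 35 35]
wrist (273, 205) [ 0.485 -0.023  0.057] [36 32 35]
```

The depth readings explain it. The fingertips are really at z≈0.067 while the reported TCP is 0.035, and the x and y readings agree. The fingers therefore passed over the post without touching it. I'll treat the tips as 32 mm above the reported TCP, go back, lower further and verify.

```bash
python3 -m pendant '0 0 -0.15 0 0 0;0 0 -0.277 0 0 0;0 0 -0.277 0 0 0;0 0 -0.277 0 0 0' >/dev/null
python3 -m pendant '0.04 0 0 0 0 0;0.08 0 0 0 0 0;0.11 0 0 0 0 0;0.12 0 0 0 0 0;0.12 0 0 0 0 0'
cat > tip.py <<'E'
from h import *
c=vision.get_calibration('scene');s=r.read_state();p,d=vision.camera('scene')
T=np.array(s['ee_pos']); M=cv2.Rodrigues(c['rvec'])[0]
vv,uu=np.mgrid[180:300,150:260]; q=cv2.undistortPoints(np.stack([uu,vv],-1).reshape(-1,1,2).astype(float),c['camera_matrix'],np.array([c['k1'],0,0,0,0.]))[:,0]
W=(np.c_[q,np.ones(len(q))]*d[vv,uu].reshape(-1,1)-c['tvec'])@M
g=p[vv,uu].reshape(-1,3).max(1)<70
k=g&(abs(W[:,0]-T[0]-.01)<.008)&(abs(W[:,1]-T[1])<.02)&(W[:,2]>.015)
print('tip z lowest',np.sort(W[k,2])[:8].round(3),'mean xy',W[k][:,:2].mean(0).round(3))
goto([*bed(-.1205,0),s['ee_pos'][2]])
E
python3 tip.py
```

```text
time: 5.85
ee_pos: [0.4498, -0.0252, 0.0044]
eef_rot: [-0.022, 0.707, 0.022, 0.706]
ft_force: [0.8, 0.8, 0.6]
width: 0.0006
tip z lowest [0.038 0.039 0.039 0.039 0.039 0.04  0.041 0.041] mean xy [ 0.46  -0.024]
at [ 0.4501 -0.0251  0.0048] zyaw 0.0616 F [ 0.5 -0.3 -0.3] t 5.9 units [0.001 0.006 0.279]
```

```bash
python3 -m pendant '0 0.002 0.03 0 0 0;0 0.004 0.05 0 0 0;0 0.006 0.075 0 0 0;0 0.006 0.1 0 0 0;0 0.006 0.125 0 0 0;0 0.006 0.15 0 0 0;0 0.006 0.17 0 0 0;0 0.006 0.185 0 0 0'
python3 -m pendant '0 0 0.012 0 0 0;0 0 0.024 0 0 0;0 0 0.036 0 0 0;0 0 0.046 0 0 0;0 0 0.054 0 0 0;0 0 0.06 0 0 0;0 0 0.066 0 0 0;0 0 0.072 0 0 0'
python3 tip.py
```

```text
time: 6.7
ee_pos: [0.4967, -0.0206, 0.0051]
eef_rot: [-0.022, 0.707, 0.022, 0.707]
ft_force: [-1.8, 0.3, 1.8]
width: 0.0004
time: 7.5
ee_pos: [0.5143, -0.0195, 0.0051]
eef_rot: [-0.022, 0.707, 0.022, 0.707]
ft_force: [-2.3, -0.5, 0.7]
width: 0.0005
tip z lowest [0.036 0.039 0.043 0.046 0.047 0.048 0.052 0.052] mean xy [ 0.526 -0.021]
at [ 0.5146 -0.0194  0.0052] zyaw 0.0617 F [-1.3  0.   0.7] t 7.55 units [ 0.    -0.001  0.021]
```

Now it is pushing, with about 2 N of reaction. I'll continue slowly to the stop.

```bash
python3 -m pendant '0 0 0.004 0 0 0;0 0 0.008 0 0 0;0 0 0.012 0 0 0;0 0 0.016 0 0 0;0 0 0.02 0 0 0'
python3 -m pendant '0 0 0.004 0 0 0;0 0 0.008 0 0 0;0 0 0.012 0 0 0'
python3 -m pendant '0 0 0.004 0 0 0;0 0 0.008 0 0 0'
```

```text
time: 8.05
ee_pos: [0.5193, -0.0191, 0.0051]
eef_rot: [-0.022, 0.707, 0.022, 0.707]
ft_force: [-2.0, -1.1, 0.8]
width: 0.0004
time: 8.35
ee_pos: [0.5216, -0.019, 0.005]
eef_rot: [-0.022, 0.707, 0.022, 0.706]
ft_force: [-7.8, -0.6, 4.5]
width: 0.0
time: 8.55
ee_pos: [0.5217, -0.0192, 0.0047]
eef_rot: [-0.022, 0.709, 0.022, 0.705]
ft_force: [-16.2, -1.2, 11.7]
width: 0.0006
```

```bash
python3 -m pendant '0 0 -0.03 0 0 0;0 0 -0.06 0 0 0;0 0 -0.06 0 0 0'
python3 -m pendant '-0.2 0 0 0 0 0;-0.4 0 0 0 0 0;-0.48 0 0 0 0 0;-0.48 0 0.1 0 0 0;-0.48 0 0.1 0 0 0' 0.15
python3 - <<'E'
from h import *
p,d=vision.camera('wrist');cv2.imwrite('pics/w5.png',p);np.save('pics/w5.npy',d)
goto([.57,.0075,.125])
c=vision.get_calibration('wrist')
for n,P in(('knob',[.6115,.0075,.144]),('post',[.5392,-.018,.056])):print(n,proj(c,P))
E
```

```text
time: 8.85
ee_pos: [0.5087, -0.0198, 0.0052]
eef_rot: [-0.022, 0.707, 0.022, 0.707]
ft_force: [-0.3, 0.8, 0.2]
width: 0.0005
time: 9.35
ee_pos: [0.5369, -0.0174, 0.1262]
eef_rot: [-0.022, 0.705, 0.022, 0.708]
ft_force: [-0.4, 0.3, -0.4]
width: 0.0324
at [ 0.5352 -0.0179  0.1253] zyaw 0.0622 F [-0.7 -0.8 -0.4] t 9.4 units [0.001 0.093 0.145]
knob [305.02392518 373.58172715]
post [272.65303612 222.24974567]
```

View pics/w5.png

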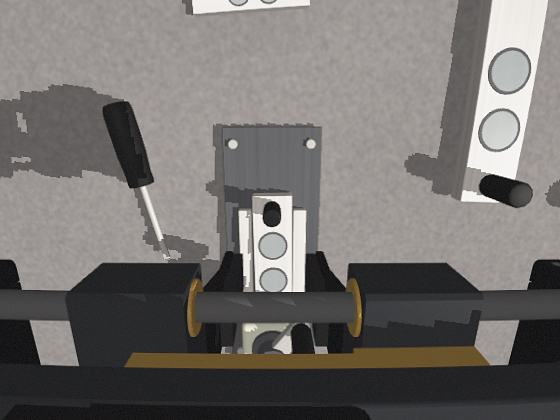

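```bash
python3 -m pendant '-0.04 0.03 0.1 0 0 0;-0.04 0.083 0.29 0 0 0;-0.04 0.083 0.311 0 0 0;-0.04 0.083 0.311 0 0 0;0 0.083 0.311 0 0 0;0 0.083 0.311 0 0 0'
python3 - <<'E'
from h import *
goto([.6115,.0075,.075])
p,d=vision.camera('scene');c=vision.get_calibration('scene')
q=cv2.resize(p[150:350,130:330],(600,600),interpolation=cv2.INTER_CUBIC);cv2.imwrite('pics/s6.png',q)
for n,P in (('tipL',[.6115+.01,.0075+.025,.157]),('tipR',[.6215,-.0175,.157]),('knob',[.6115,.0075,.144])):print(n,((proj(c,P)-[130,150])*3).round())
E
```

```text
time: 10.0
ee_pos: [0.6087, 0.0065, 0.1238]
eef_rot: [-0.021, 0.708, 0.021, 0.706]
ft_force: [-0.1, -0.1, 0.3]
width: 0.0499
at [0.6087 0.0065 0.1238] zyaw 0.0606 F [-0.1 -0.1  0.3] t 10.0 units [0.195 0.003 0.012]
tipL [312. 262.]
tipR [214. 279.]
knob [264. 273.]
```

View pics/s6.png

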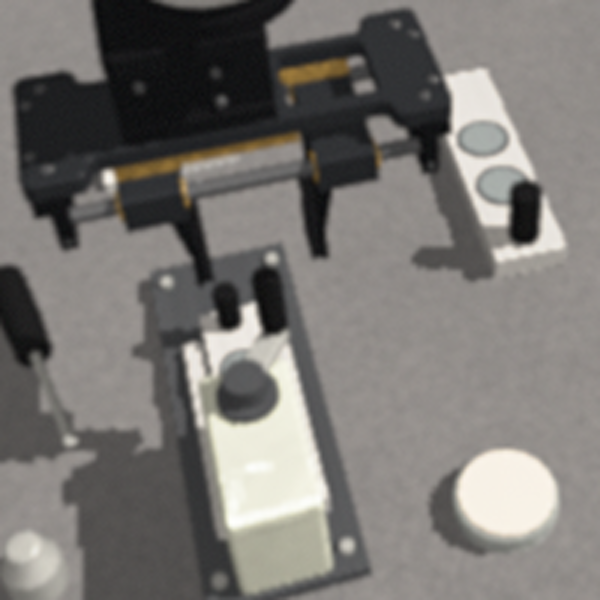

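The scene view shows the fingertips at (205,280) and (318,257), straddling the knob (top at 265,270). I'll lower and grip.

```bash
python3 -m pendant '0.08 0.003 0.012 0 0 0;0.15 0.003 0.012 0 0 0;0.18 0.003 0.012 0 0 0;0.19 0.003 0.012 0 0 0;0.19 0.003 0.012 0 0 0'
python3 -m pendant '0 0 0 0 0 0;0 0 0 0 0 0;0 0 0 0 0 0;0 0 0 0 0 0;0 0 0 0 0 0;0 0 0 0 0 0' -1 15
python3 -c "
from h import *
goto([.6115,.0075,.075])"
```

```text
time: 10.55
ee_pos: [0.6135, 0.0081, 0.0781]
eef_rot: [-0.022, 0.707, 0.022, 0.707]
ft_force: [-0.1, -0.2, -0.1]
width: 0.0502
time: 11.15
ee_pos: [0.6136, 0.0081, 0.0777]
eef_rot: [-0.022, 0.707, 0.022, 0.707]
ft_force: [-0.3, -0.0, 1.8]
width: 0.0154
at [0.6136 0.0081 0.0777] zyaw 0.0616 F [-0.3 -0.   1.8] t 11.15 units [ 0.011 -0.002 -0.009]
```

```bash
cat > tab.py <<'E'
import sys,numpy as np
a0=float(sys.argv[1]);st=float(sys.argv[2]);n=int(sys.argv[3]);
for c in range(n):
    print('a0=%.3f'%a0,'; '.join('0 %.3f %.3f 0 0 0'%(.144*(np.sin(a0-st*i)-np.sin(a0)),.144*(np.cos(a0-st*i)-np.cos(a0))) for i in range(1,9)));a0-=8*st
E
cat > st.py <<'E'
from h import *
import sys
a=float(sys.argv[1]);s=r.read_state();F=np.array(s['ft_force']);P=s['ee_pos']
rad=np.array([np.cos(a+.0617),np.sin(a+.0617)]);tan=np.array([rad[1],-rad[0]])
print('t',s['time'],'P',np.round(P,4),'F',F.round(1),'push',-round(F[:2]@tan,2),'radial',round(F[:2]@rad,2),'w',round(s['width'],4))
E
python3 tab.py 2.498 .06 2;python3 tab.py 2.018 .15 2
```

```text
a0=2.498 0 0.007 0.005 0 0 0; 0 0.013 0.011 0 0 0; 0 0.019 0.017 0 0 0; 0 0.025 0.024 0 0 0; 0 0.030 0.031 0 0 0; 0 0.035 0.038 0 0 0; 0 0.039 0.045 0 0 0; 0 0.043 0.053 0 0 0
a0=2.018 0 0.004 0.008 0 0 0; 0 0.007 0.016 0 0 0; 0 0.009 0.024 0 0 0; 0 0.011 0.033 0 0 0; 0 0.013 0.041 0 0 0; 0 0.014 0.050 0 0 0; 0 0.014 0.058 0 0 0; 0 0.014 0.067 0 0 0
a0=2.018 0 0.008 0.020 0 0 0; 0 0.013 0.041 0 0 0; 0 0.014 0.063 0 0 0; 0 0.012 0.084 0 0 0; 0 0.008 0.105 0 0 0; 0 -0.000 0.125 0 0 0; 0 -0.011 0.144 0 0 0; 0 -0.025 0.161 0 0 0
a0=0.818 0 -0.016 0.015 0 0 0; 0 -0.034 0.027 0 0 0; 0 -0.053 0.036 0 0 0; 0 -0.074 0.042 0 0 0; 0 -0.095 0.045 0 0 0; 0 -0.117 0.045 0 0 0; 0 -0.138 0.042 0 0 0; 0 -0.159 0.035 0 0 0
```

```bash
python3 -m pendant '0 0.007 0.005 0 0 0; 0 0.013 0.011 0 0 0; 0 0.019 0.017 0 0 0; 0 0.025 0.024 0 0 0; 0 0.030 0.031 0 0 0; 0 0.035 0.038 0 0 0; 0 0.039 0.045 0 0 0; 0 0.043 0.053 0 0 0' >/dev/null; python3 st.py 2.018
python3 -m pendant '0 0.004 0.008 0 0 0; 0 0.007 0.016 0 0 0; 0 0.009 0.024 0 0 0; 0 0.011 0.033 0 0 0; 0 0.013 0.041 0 0 0; 0 0.014 0.050 0 0 0; 0 0.014 0.058 0 0 0; 0 0.014 0.067 0 0 0' >/dev/null; python3 st.py 1.538
```

```text
t 11.95 P [0.6262 0.0195 0.0777] F [ 0.3 -3.5  1.7] push 1.43 radial -3.23 w 0.0154
t 12.75 P [0.6425 0.0238 0.0776] F [-1.6 -5.8  2.8] push 1.81 radial -5.78 w 0.0159
```

```bash
python3 tab.py 1.538 .12 2
```

```text
a0=1.538 0 -0.002 0.017 0 0 0; 0 -0.005 0.034 0 0 0; 0 -0.011 0.050 0 0 0; 0 -0.018 0.066 0 0 0; 0 -0.028 0.080 0 0 0; 0 -0.039 0.094 0 0 0; 0 -0.051 0.106 0 0 0; 0 -0.065 0.116 0 0 0
a0=0.578 0 -0.015 0.009 0 0 0; 0 -0.031 0.015 0 0 0; 0 -0.048 0.020 0 0 0; 0 -0.065 0.023 0 0 0; 0 -0.082 0.023 0 0 0; 0 -0.099 0.022 0 0 0; 0 -0.116 0.018 0 0 0; 0 -0.132 0.013 0 0 0
```

```bash
python3 -m pendant '0 -0.004 0.017 0 0 0; 0 -0.008 0.034 0 0 0; 0 -0.014 0.050 0 0 0; 0 -0.021 0.066 0 0 0; 0 -0.031 0.080 0 0 0; 0 -0.042 0.094 0 0 0; 0 -0.054 0.106 0 0 0; 0 -0.068 0.116 0 0 0' >/dev/null; python3 st.py 0.578
python3 tab.py 0.578 .06 4; python3 tab.py -1.342 .042 8
```

```text
t 13.55 P [0.6724 0.0093 0.0775] F [-6.3 -1.9  4.1] push 2.29 radial -6.18 w 0.0153
a0=0.578 0 -0.007 0.005 0 0 0; 0 -0.015 0.009 0 0 0; 0 -0.023 0.012 0 0 0; 0 -0.031 0.015 0 0 0; 0 -0.039 0.018 0 0 0; 0 -0.048 0.020 0 0 0; 0 -0.056 0.022 0 0 0; 0 -0.065 0.023 0 0 0
a0=0.098 0 -0.009 0.001 0 0 0; 0 -0.017 0.001 0 0 0; 0 -0.026 0.000 0 0 0; 0 -0.034 -0.001 0 0 0; 0 -0.043 -0.002 0 0 0; 0 -0.051 -0.004 0 0 0; 0 -0.060 -0.007 0 0 0; 0 -0.068 -0.010 0 0 0
a0=-0.382 0 -0.008 -0.003 0 0 0; 0 -0.016 -0.007 0 0 0; 0 -0.023 -0.012 0 0 0; 0 -0.030 -0.017 0 0 0; 0 -0.037 -0.022 0 0 0; 0 -0.044 -0.027 0 0 0; 0 -0.050 -0.034 0 0 0; 0 -0.056 -0.040 0 0 0
a0=-0.862 0 -0.005 -0.007 0 0 0; 0 -0.010 -0.014 0 0 0; 0 -0.015 -0.021 0 0 0; 0 -0.019 -0.029 0 0 0; 0 -0.023 -0.036 0 0 0; 0 -0.026 -0.045 0 0 0; 0 -0.029 -0.053 0 0 0; 0 -0.031 -0.061 0 0 0
a0=-1.342 0 -0.001 -0.006 0 0 0; 0 -0.002 -0.012 0 0 0; 0 -0.003 -0.018 0 0 0; 0 -0.003 -0.024 0 0 0; 0 -0.004 -0.030 0 0 0; 0 -0.004 -0.036 0 0 0; 0 -0.003 -0.042 0 0 0; 0 -0.003 -0.048 0 0 0
a0=-1.678 0 0.001 -0.006 0 0 0; 0 0.002 -0.012 0 0 0; 0 0.003 -0
[... 511 characters left out ...]
.003 0 0 0; 0 0.011 -0.005 0 0 0; 0 0.017 -0.007 0 0 0; 0 0.023 -0.009 0 0 0; 0 0.028 -0.010 0 0 0; 0 0.034 -0.012 0 0 0; 0 0.040 -0.013 0 0 0; 0 0.046 -0.014 0 0 0
a0=-3.022 0 0.006 -0.001 0 0 0; 0 0.012 -0.001 0 0 0; 0 0.018 -0.001 0 0 0; 0 0.024 -0.001 0 0 0; 0 0.030 -0.000 0 0 0; 0 0.036 0.000 0 0 0; 0 0.042 0.001 0 0 0; 0 0.048 0.002 0 0 0
a0=-3.358 0 0.006 0.001 0 0 0; 0 0.012 0.003 0 0 0; 0 0.017 0.005 0 0 0; 0 0.023 0.007 0 0 0; 0 0.029 0.010 0 0 0; 0 0.034 0.012 0 0 0; 0 0.039 0.015 0 0 0; 0 0.045 0.018 0 0 0
a0=-3.694 0 0.005 0.003 0 0 0; 0 0.010 0.007 0 0 0; 0 0.015 0.010 0 0 0; 0 0.019 0.014 0 0 0; 0 0.024 0.018 0 0 0; 0 0.028 0.023 0 0 0; 0 0.032 0.027 0 0 0; 0 0.036 0.032 0 0 0
```

```bash
python3 -m pendant '0 -0.007 0.003 0 0 0; 0 -0.015 0.006 0 0 0; 0 -0.023 0.008 0 0 0; 0 -0.031 0.011 0 0 0; 0 -0.039 0.014 0 0 0; 0 -0.048 0.016 0 0 0; 0 -0.056 0.018 0 0 0; 0 -0.065 0.019 0 0 0' >/dev/null; python3 st.py 0.098
python3 -m pendant '0 -0.009 0.001 0 0 0; 0 -0.017 0.001 0 0 0; 0 -0.026 0.000 0 0 0; 0 -0.034 -0.001 0 0 0; 0 -0.043 -0.002 0 0 0; 0 -0.051 -0.004 0 0 0; 0 -0.060 -0.007 0 0 0; 0 -0.068 -0.010 0 0 0' >/dev/null; python3 st.py -0.382
```

```text
t 14.35 P [ 0.6788 -0.0067  0.0778] F [1.6 3.1 2. ] push 2.85 radial 2.04 w 0.0155
t 15.15 P [ 0.677  -0.0245  0.0778] F [ 5.1 -0.4  1.1] push 1.24 radial 4.92 w 0.0152
```

```bash
python3 -m pendant '0 -0.008 -0.002 0 0 0; 0 -0.016 -0.005 0 0 0; 0 -0.023 -0.010 0 0 0; 0 -0.030 -0.014 0 0 0; 0 -0.037 -0.019 0 0 0; 0 -0.044 -0.024 0 0 0; 0 -0.050 -0.031 0 0 0; 0 -0.056 -0.037 0 0 0' >/dev/null; python3 st.py -0.862
python3 -m pendant '0 -0.005 -0.007 0 0 0; 0 -0.010 -0.014 0 0 0; 0 -0.015 -0.021 0 0 0; 0 -0.019 -0.029 0 0 0; 0 -0.023 -0.036 0 0 0; 0 -0.026 -0.045 0 0 0; 0 -0.029 -0.053 0 0 0; 0 -0.031 -0.061 0 0 0' >/dev/null; python3 st.py -1.342
```

```text
t 15.95 P [ 0.6682 -0.0384  0.0776] F [1.1 1.8 4.4] push 2.09 radial -0.51 w 0.0156
t 16.75 P [ 0.6536 -0.047   0.0776] F [0.4 3.4 4.1] push 1.32 radial -3.13 w 0.0156
```

```bash
python3 -m pendant '0 0.001 -0.006 0 0 0; 0 0 -0.012 0 0 0; 0 -0.001 -0.018 0 0 0; 0 -0.001 -0.024 0 0 0; 0 -0.002 -0.030 0 0 0; 0 -0.002 -0.036 0 0 0; 0 -0.001 -0.042 0 0 0; 0 -0.001 -0.048 0 0 0' >/dev/null; python3 st.py -1.678
python3 -m pendant '0 0.001 -0.006 0 0 0; 0 0.002 -0.012 0 0 0; 0 0.003 -0.018 0 0 0; 0 0.005 -0.024 0 0 0; 0 0.006 -0.030 0 0 0; 0 0.008 -0.035 0 0 0; 0 0.011 -0.041 0 0 0; 0 0.013 -0.046 0 0 0' >/dev/null; python3 st.py -2.014
```

```text
t 17.55 P [ 0.6417 -0.0484  0.0776] F [2.4 0.6 3.9] push 2.34 radial -0.7 w 0.0155
t 18.35 P [ 0.6299 -0.0458  0.0776] F [ 1.3 -1.9  4.1] push 1.95 radial 1.31 w 0.0154
```

```bash
python3 -m pendant '0 0.003 -0.005 0 0 0; 0 0.006 -0.011 0 0 0; 0 0.009 -0.016 0 0 0; 0 0.012 -0.021 0 0 0; 0 0.016 -0.026 0 0 0; 0 0.020 -0.030 0 0 0; 0 0.023 -0.035 0 0 0; 0 0.028 -0.039 0 0 0' >/dev/null; python3 st.py -2.35
python3 -m pendant '0 0.004 -0.004 0 0 0; 0 0.009 -0.008 0 0 0; 0 0.014 -0.012 0 0 0; 0 0.018 -0.016 0 0 0; 0 0.023 -0.019 0 0 0; 0 0.028 -0.022 0 0 0; 0 0.034 -0.025 0 0 0; 0 0.039 -0.028 0 0 0' >/dev/null; python3 st.py -2.686
```

```text
t 19.15 P [ 0.6196 -0.0395  0.0776] F [-0.6 -3.2  4.1] push 1.67 radial 2.79 w 0.0153
t 19.95 P [ 0.6118 -0.0299  0.0776] F [-1.8 -3.4  4.8] push 2.07 radial 3.21 w 0.0154
```

```bash
python3 -m pendant '0 0.005 -0.004 0 0 0; 0 0.010 -0.007 0 0 0; 0 0.016 -0.009 0 0 0; 0 0.022 -0.011 0 0 0; 0 0.027 -0.012 0 0 0; 0 0.033 -0.014 0 0 0; 0 0.039 -0.015 0 0 0; 0 0.045 -0.016 0 0 0' >/dev/null; python3 st.py -3.022
python3 -m pendant '0 0.006 -0.001 0 0 0; 0 0.012 -0.001 0 0 0; 0 0.018 -0.001 0 0 0; 0 0.024 -0.001 0 0 0; 0 0.030 0 0 0 0; 0 0.036 0.000 0 0 0; 0 0.042 0.001 0 0 0; 0 0.048 0.002 0 0 0' >/dev/null; python3 st.py -3.358
```

```text
t 20.75 P [ 0.6078 -0.0187  0.0776] F [ 1.  -2.4  3.6] push 2.55 radial -0.56 w 0.0158
t 21.55 P [ 0.6075 -0.0069  0.0776] F [ 3.4 -2.4  1.6] push 1.85 radial -3.72 w 0.0151
```

```bash
python3 -m pendant '0 0.006 0.003 0 0 0; 0 0.012 0.005 0 0 0; 0 0.017 0.007 0 0 0; 0 0.023 0.009 0 0 0; 0 0.029 0.012 0 0 0; 0 0.034 0.014 0 0 0; 0 0.039 0.017 0 0 0; 0 0.045 0.020 0 0 0' >/dev/null; python3 st.py -3.694
python3 -m pendant '0 0.005 0.003 0 0 0; 0 0.010 0.007 0 0 0; 0 0.015 0.010 0 0 0; 0 0.019 0.014 0 0 0; 0 0.024 0.018 0 0 0; 0 0.028 0.023 0 0 0; 0 0.032 0.027 0 0 0; 0 0.036 0.032 0 0 0' >/dev/null; python3 st.py -4.03; python3 tab.py -4.03 .042 7
```

```text
t 22.35 P [0.6115 0.0048 0.0776] F [-0.8 -1.6  4.7] push 1.82 radial -0.06 w 0.0153
t 23.15 P [0.6191 0.0144 0.0776] F [-1.8 -0.3  4.6] push 1.51 radial 0.96 w 0.0152
a0=-4.030 0 0.004 0.005 0 0 0; 0 0.007 0.010 0 0 0; 0 0.011 0.015 0 0 0; 0 0.014 0.020 0 0 0; 0 0.016 0.025 0 0 0; 0 0.019 0.031 0 0 0; 0 0.022 0.036 0 0 0; 0 0.024 0.042 0 0 0
a0=-4.366 0 0.002 0.006 0 0 0; 0 0.004 0.012 0 0 0; 0 0.005 0.017 0 0 0; 0 0.006 0.023 0 0 0; 0 0.007 0.029 0 0 0; 0 0.008 0.035 0 0 0; 0 0.008 0.041 0 0 0; 0 0.009 0.047 0 0 0
a0=-4.702 0 -0.000 0.006 0 0 0; 0 -0.000 0.012 0 0 0; 0 -0.001 0.018 0 0 0; 0 -0.002 0.024 0 0 0; 0 -0.003 0.030 0 0 0; 0 -0.004 0.036 0 0 0; 0 -0.006 0.042 0 0 0; 0 -0.008 0.048 0 0 0
a0=-5.038 0 -0.002 0.006 0 0 0; 0 -0.004 0.011 0 0 0; 0 -0.007 0.017 0 0 0; 0 -0.010 0.022 0 0 0; 0 -0.013 0.027 0 0 0; 0 -0.016 0.033 0 0 0; 0 -0.019 0.038 0 0 0; 0 -0.023 0.042 0 0 0
a0=-5.374 0 -0.004 0.005 0 0 0; 0 -0.008 0.009 0 0 0; 0 -0.012 0.014 0 0 0; 0 -0.016 0.018 0 0 0; 0 -0.021 0.022 0 0 0; 0 -0.026 0.026 0 0 0; 0 -0.031 0.029 0 0 0; 0 -0.036 0.033 0 0 0
a0=-5.710 0 -0.005 0.003 0 0 0; 0 -0.010 0.006 0 0 0; 0 -0.016 0.009 0 0 0; 0 -0.021 0.011 0 0 0; 0 -0.027 0.014 0 0 0; 0 -0.033 0.016 0 0 0; 0 -0.038 0.017 0 0 0; 0 -0.044 0.019 0 0 0
a0=-6.046 0 -0.006 0.001 0 0 0; 0 -0.012 0.002 0 0 0; 0 -0.018 0.003 0 0 0; 0 -0.024 0.004 0 0 0; 0 -0.030 0.004 0 0 0; 0 -0.036 0.004 0 0 0; 0 -0.042 0.004 0 0 0; 0 -0.048 0.003 0 0 0
```

```bash
python3 -m pendant '0 0.004 0.005 0 0 0; 0 0.007 0.010 0 0 0; 0 0.011 0.015 0 0 0; 0 0.014 0.020 0 0 0; 0 0.016 0.025 0 0 0; 0 0.019 0.031 0 0 0; 0 0.022 0.036 0 0 0; 0 0.024 0.042 0 0 0' >/dev/null; python3 st.py -4.366
python3 -m pendant '0 0.002 0.006 0 0 0; 0 0.004 0.012 0 0 0; 0 0.005 0.017 0 0 0; 0 0.006 0.023 0 0 0; 0 0.007 0.029 0 0 0; 0 0.008 0.035 0 0 0; 0 0.008 0.041 0 0 0; 0 0.009 0.047 0 0 0' >/dev/null; python3 st.py -4.702
```

```text
t 23.95 P [0.6293 0.0209 0.0776] F [-2.1  0.4  3.8] push 1.78 radial 1.24 w 0.0156
t 24.75 P [0.6409 0.0236 0.0776] F [-2.6 -0.   5.7] push 2.56 radial 0.15 w 0.0158
```

```bash
python3 -m pendant '0 0 0.006 0 0 0; 0 0 0.012 0 0 0; 0 -0.001 0.018 0 0 0; 0 -0.002 0.024 0 0 0; 0 -0.003 0.030 0 0 0; 0 -0.004 0.036 0 0 0; 0 -0.006 0.042 0 0 0; 0 -0.008 0.048 0 0 0' >/dev/null; python3 st.py -5.038
```

```text
t 25.55 P [0.6526 0.0225 0.0777] F [-4.6  1.1  6.5] push 4.75 radial -0.13 w 0.0154
```

```bash
python3 -m pendant '0 -0.002 0.006 0 0 0; 0 -0.004 0.011 0 0 0; 0 -0.007 0.017 0 0 0; 0 -0.010 0.022 0 0 0' >/dev/null; python3 st.py -5.206; python3 -m pendant '0 0 0 0 0 0' >/dev/null; python3 st.py -5.206;python3 tab.py -5.206 .042 1
```

```text
t 25.95 P [0.658  0.0206 0.0776] F [-6.4  0.8  7.3] push 6.2 radial -1.94 w 0.0153
t 26.05 P [0.6584 0.0204 0.0777] F [-3.4  0.7  6.5] push 3.4 radial -0.77 w 0.0156
a0=-5.206 0 -0.003 0.005 0 0 0; 0 -0.006 0.010 0 0 0; 0 -0.010 0.015 0 0 0; 0 -0.013 0.020 0 0 0; 0 -0.017 0.025 0 0 0; 0 -0.021 0.029 0 0 0; 0 -0.025 0.034 0 0 0; 0 -0.030 0.038 0 0 0
```

```bash
python3 -m pendant '0 -0.003 0.005 0 0 0; 0 -0.006 0.010 0 0 0' >/dev/null; python3 st.py -5.29
```

```text
t 26.25 P [0.6605 0.0194 0.0776] F [-6.6  2.9  7.6] push 7.18 radial -0.73 w 0.0156
```

Snug: the push read 4.8, then 6.2, then about 7 N over the small steps, against 12 N too much. I'll let go and lift.

```bash
python3 -m pendant '0 0 0 0 0 0;0 0 0 0 0 0;0 0 0 0 0 0;0 0 0 0 0 0;0 0 0 0 0 0;0 0 0 0 0 0' 0.15; python3 -m pendant '-0.05 0 0 0 0 0;-0.12 0 0 0 0 0;-0.25 0 0 0 0 0;-0.4 0 0 0 0 0;-0.5 0 0 0 0 0;-0.5 0 -0.2 0 0 0;-0.5 0 -0.4 0 0 0;-0.5 0 -0.6 0 0 0'
python3 -m pendant '0 0.2 0 0 0 0;0 0.4 0 0 0 0;0 0.6 0 0 0 0;0 0.8 0 0 0 0;0 0.9 0 0 0 0;0 0.9 0 0 0 0'
python3 - <<'E'
from h import *
p,d=vision.camera('scene');q,d=vision.camera('top')
a=cv2.resize(p[190:370,110:330],(440,360),interpolation=cv2.INTER_CUBIC)
b=cv2.resize(q[100:240,250:420],(510,420)[::1],interpolation=cv2.INTER_CUBIC)[:, :360]
o=np.zeros((420,800,3),np.uint8);o[:360,:440]=a;o[:,440:]=b;cv2.imwrite('pics/f7.png',o)
E
```

```text
time: 26.85
ee_pos: [0.6612, 0.0189, 0.0776]
eef_rot: [-0.022, 0.707, 0.022, 0.707]
ft_force: [-0.1, -0.0, -0.1]
width: 0.0481
time: 27.65
ee_pos: [0.5101, 0.0092, 0.2031]
eef_rot: [-0.022, 0.706, 0.022, 0.707]
ft_force: [0.0, 0.5, 1.4]
width: 0.0501
time: 28.25
ee_pos: [0.4964, 0.2388, 0.2032]
eef_rot: [-0.024, 0.707, 0.024, 0.707]
ft_force: [0.4, -0.8, -0.7]
width: 0.05
```

View pics/f7.png

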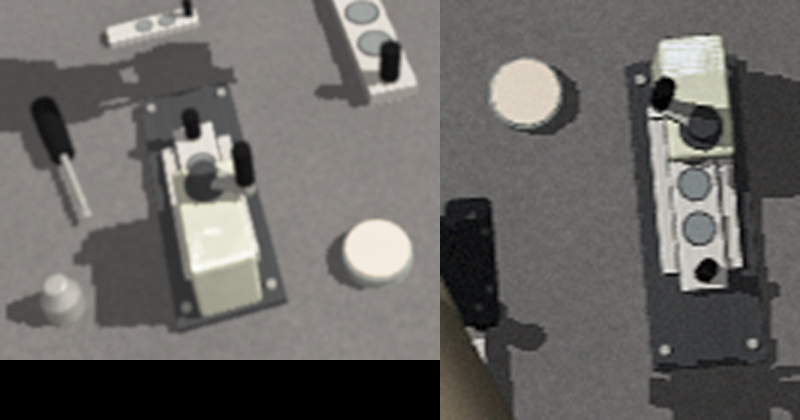

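The final view shows the slider fully in, with the post at about (339,189) in the full picture against about (339,188) expected for home. The dish, objective and screwdriver look undisturbed, and the robot is clear.

```bash
python3 -c "
from bench import close_job
print(close_job())"
```

```text
the job is handed in; nothing more can be done
None
```

The job is handed in at about 28 s of robot time: the slider is clamped and home, and the gripper is clear of everything.

- **Slider:** I pushed it by its post until it stalled against the stop, with about 16 N of horizontal force. In the last top view the post was about 1 pixel (2 mm) from the position I worked out for home.
- **First push missed:** the fingertips are really about 32 mm above the reported tool height. They passed over the post without touching it, and I corrected for this using depth readings.
- **Clamp:** I wound the crank about 7.8 rad clockwise. Turning freely took about 2 N. Once the pad was bearing, the push read 4.8, 6.2 and then 7.2 N at the ends of the small steps. Those readings are noisy by about 0.5 N or more, so the final snug is probably 6–7 N, a little over the 6 N asked but well under 12 N.
- **Disagreeing reading:** one reading taken while holding still, between the last two steps, dropped to 3.4 N. I did not count it, because readings after a stop run low.
- **Bystanders:** the dish, objective and screwdriver looked undisturbed in the last pictures, judged by eye. The bottle was outside those crops; the arm never went near it.

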